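# Close the sweet bin's outlet gate and tip its lid shut

### The arm

A 6-joint arm with a two-finger parallel gripper is mounted at the origin on the work surface. World frame = base frame: x ahead of the robot, y to its left, z up, the work surface at z = 0. Lengths are in m, angles in rad, forces in N, time in s.
With the tool pointing down it reaches from about 0.25 to 0.775 m from the base axis. Payload 4 kg.
Tool frame: the origin (TCP) lies at the very end of the fingers, on their centre line; the grasp point (between the pads) lies 19 mm behind it (robot.pinch_z is the distance from the TCP to the grasp point, in m); z points along the fingers, y is the line along which they close (so a half turn about z gives the same grasp; the last joint's range is limited). The gripper opens to 94 mm and grips with 3 to 60 N. Pads are 16 mm wide; open, the fingers measure 119 mm over their backs; the gripper's body (75 mm by 177 mm) begins 78 mm behind the grasp point.
Start: joints at [1.096, 0.087, 1.371, -0, 1.684, -0.103], TCP at [0.2, 0.512, 0.206] pointing down, gripper open.
Joint ranges: [-3.1, 3.1], [-0.76, 2.03], [0.27, 2.55], [-1.08, 4.22], [0.17, 2.65], [-2.57, 2.57]. Speed limits (rad/s): [2.79, 2.79, 3.14, 3.14, 3.14, 3.14].

### API

Orientations are given as [roll, pitch, yaw] about the fixed x, y, z axes, in that order (R = Rz(yaw) Ry(pitch) Rx(roll)).
In Python, from bench import robot gives the robot as it stands.
- The arm moves only by the tool arm_command, never from a script. Its argument "targets" is one flat list of numbers, 7 for each row, row after row: the turn, a rotation vector about the tool's x, y, z in degrees, then the shift along the tool's x, y, z in mm, then the closure, from -1 (fully open) to 1 (shut). In form: [ax, ay, az, x, y, z, hand, ax, ay, az, x, y, z, hand, ...]. A call has 1 to 20 rows; each row is the pose to reach, as a shift and turn from the pose commanded when the call began, along the tool's axes at that moment; what a row does not reach only later rows make up. A row lasts 1/10 s, in which the tool goes at most 50 mm and 8.59 degrees, less where a joint would pass 70% of its speed; a pose out of reach is approached as far as the arm can. A call with a gripper value outside its range is refused whole. The fingers move at their own pace and stop on an object; the grip force is fixed at half the most. Time passes only in rows, so rows that repeat a pose let the fingers close. It gives the time, the measured TCP pose, the force, the opening and the grip force at its end, in the units of the state.
- robot.get_obs(): the state, without advancing time (a new reading comes with each control period).
- robot.snapshot(name): name is "side" or "top" or "wrist"; returns a dict with "color" (384x512x3 uint8, red, green, blue), "range_z" (384x512 float32, m along the optical axis (not along the pixel's ray), 0 where there is no reading), "fx", "fy", "cx", "cy" (pixels), "dist_coeffs" ([k1, k2, p1, p2, k3] as OpenCV has them; the pictures are not rectified), "T" (4x4, takes a point from camera to world coordinates); the wrist camera has in their place "T_tool_cam" (4x4, takes a point from camera to tool coordinates, whose origin is the TCP and whose axes are the flange's). Camera axes: x right, y down, z forward; pixel columns grow to the right and rows downward; lengths in m; the calibration is good to about 2 mm. A picture is of the moment at which its call begins: read the wrist's pose just before it.
- robot.close_job(): hands the job in; it is judged then, once.
The state is a dict: "time": time; "joint_positions": joint angles; "qvel": joint speeds; "joint_torque": joint torques, N m; "tool_pos": TCP position; "ee_rot": TCP orientation; "wrist_force": force on the tool from outside, world axes, zero at the start; "wrist_torque": the same for the moment, N m; "width": finger opening in m; "finger_force": force on a finger pad.
Only numpy, scipy, OpenCV 4.12 (cv2) and the standard library are available. Lean on these libraries where they do the work, as an engineer would, in place of code of your own. Each camera call takes 0.05 s, during which the arm holds its last target. There are 200 camera calls.

### The job

Close this sweet bin for the night. First swing the long wooden gate bar on its pin, by pushing near its free end, past the spring catch until it is fully home under the hood and you feel it press firmly on the stop, without ramming it or lifting it. Then push the open lid over past upright and let go, so that it drops shut by its own weight; leave the tin, jar and carton as they stand.

Things in the scene. Friction and masses are not known exactly. Their poses are not given: they have to be found in the camera images.
- bin: White sweet bin fixed to the counter, 125 deep (x) x 312 wide (y) x 150 high. Origin on the counter; x = -60 mm is the hood's front face, +65 the back; +x front to back, +y to the pin's end. Under the hood (its underside 55 mm up) is an open recess between cheeks (inner faces y = +-144). Fixed top strip x = 35 to 65, 150 mm up.
- pin (a point): Foot of the steel pivot pin (9 mm dia, 50 mm high) fixed in the recess, on the counter, at x = -38, y = 120 in the bin's frame.
- stop: Middle of the front face of the rubber stop pad (30 wide, 22 high), hidden in the recess at x = -25, y = -85, 19 mm up in the bin's frame. Home, the bar's back rests on it; press with 5 to 15 N, under 35. The bar's front is then at x = -51, 9 mm behind the hood's face: an upright gripper hits the hood first, so lean the tool back 35 to 45 degrees, fingertips leading.
- catch_top (a point): Top of the sprung steel roller catch (20 mm dia, 28 mm high), axis at x = -50, y = -135.5 in the bin's frame, sticking out of the -y cheek. The bar's end pushes it aside by up to 4.5 mm over the last 26 mm of its travel (up to about 12 N felt at the bar), then it snaps out in front of the end and keeps the bar home.
- gate: Loose wooden gate bar on the counter, 263 long x 26 thick (x) x 35 high, 0.15 to 0.33 kg. Origin: underside, axis of its 12 mm hole, which sits with play on the pin. It runs along its own -y to the rounded free end 250 mm away; outer face x = -13. Home when parallel to the bin's axes; at the start the free end is turned 0.28 to 0.48 rad out of the bin's front (yaw below the bin's).
- gate_end (a point): Centre of the rounded free end (radius 13 mm) of the gate bar, 237 mm from the pin's axis, 17.5 mm above the bar's underside. Home it is at x = -38 mm in the bin's frame.
- lid (a joint): Opening angle of the grey lid, rad: 0 shut, 1.57 upright, 1.95 rear stop, where it leans back at the start. Hinge along the bin's y at x = 35 mm, 154 mm up. Nearly free: below about 1.45 it falls shut by itself in about a second, above 1.65 it falls back. Past upright let go; the robot must not touch it below 0.7 rad.
- lid_edge (a point): Middle of the lid's free edge, on a small steel pull lip, 111 mm from the hinge. The lid is a plate 300 wide, 8 thick, 100 from hinge to edge; the lip is 80 wide and adds 11 mm. The lid swings between the front (shut) and the back (open) of the bin.
- tin: Coffee tin, 84 dia x 125 high, origin at its underside's centre. Bystander.
- jar: Amber jar, 72 dia x 110 high, origin at its underside's centre. Bystander.
- carton: Cardboard carton 70 x 110 x 45 high, origin at its underside's centre. Bystander.

How it is judged:
By the outcome, as a careful person would: the job done as asked, in the order asked, and still so for the second after the job is handed in, with the robot touching nothing.
It also fails if it takes over 54 s, if anything falls off the work surface, if the arm or the gripper's body presses on something with over 40 N, if the wrist force passes 120 N, or if a joint passes its speed limit or range.

## Working session

There is one attempt and no reset: what is moved stays moved. The work goes in short steps, Python scripts to look and compute and a tool call to move; the robot and the scene stay as the last step left them, time stands still between calls to the robot, and variables do not carry over. Pictures are saved under pics/ and viewed, at most 10 in all, crops included, and the job is handed in when it is done.

Besides the shell and the picture viewer there is one more tool, called after "Call:" as name(argument=value, ...) on one line, values as JSON. arm_command: Moves the arm, as the interface text tells. Its arguments: {"type":"object","properties":{"targets":{"type":"array"}},"required":["targets"]}

```bash
mkdir -p pics; ls
python3 - <<'E'
from bench import robot
import cv2, numpy as np
o=robot.get_obs(); print({k:np.round(v,3) for k,v in o.items()})
a=robot.snapshot("side"); b=robot.snapshot("top")
for n,s in(("side",a),("top",b)):
    np.savez(f"pics/{n}0.npz",**s); cv2.imwrite(f"pics/{n}0.png",s["color"][...,::-1]); print(n,np.round(s["T"],3).tolist(),s["fx"],s["cx"],s["cy"],s["dist_coeffs"])
E
```

```text
pics
{'time': np.float64(0.0), 'joint_positions': array([ 1.096,  0.088,  1.372, -0.   ,  1.684, -0.103]), 'qvel': array([ 0.   ,  0.   ,  0.   ,  0.001, -0.001, -0.   ]), 'joint_torque': array([-0.0000e+00, -3.4018e+01, -3.0243e+01,  7.2000e-02,  3.3000e-02,
       -0.0000e+00]), 'tool_pos': array([0.2  , 0.512, 0.204]), 'ee_rot': array([-3.139, -0.   ,  2.77 ]), 'wrist_force': array([-0.683,  0.609,  0.042]), 'wrist_torque': array([-0.014, -0.02 ,  0.036]), 'finger_force': np.float64(0.0), 'width': np.float64(0.094)}
side [[0.995, -0.054, 0.085, 0.499], [-0.1, -0.624, 0.775, -0.669], [0.011, -0.78, -0.626, 0.671], [0.0, 0.0, 0.0, 1.0]] 421.1575533660617 249.95622275229124 185.16376209786594 [-0.02161269  0.          0.          0.          0.        ]
top [[-0.024, -0.988, 0.15, 0.424], [-1.0, 0.026, 0.008, 0.032], [-0.012, -0.15, -0.989, 1.061], [0.0, 0.0, 0.0, 1.0]] 456.86508705347 254.79165525584355 185.7073898568615 [0.01087047 0.         0.         0.         0.        ]
```

View pics/side0.png

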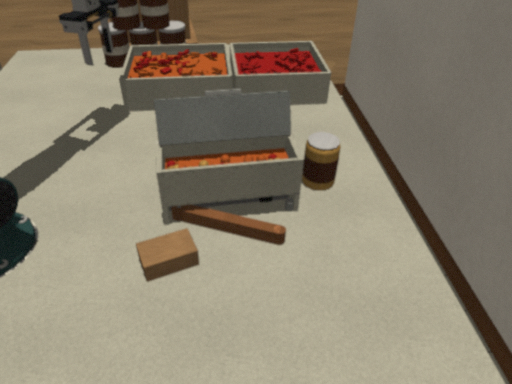

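View pics/top0.png

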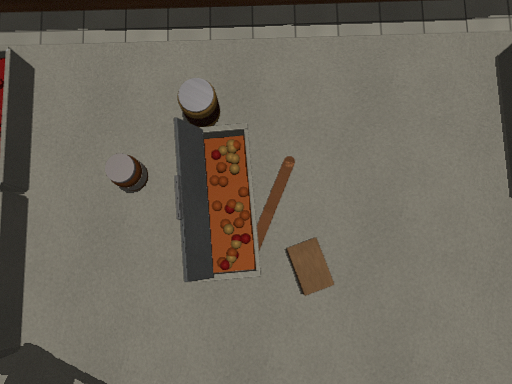

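The side view shows the bin's front facing the camera. The bar sits at (175,213)–(282,236) with its free end on the right, the carton is at (168,253), the jar at (321,160), and the lid is open behind. The top view shows the bin between (185,120) and (258,280), the bar from (259,245) to its free end at (289,160), the carton at (310,266), and round things at (198,92) and (125,168).

```bash
cat > h.py <<'E'
import numpy as np, cv2
def cloud(s,T=None):
    h,w=s["range_z"].shape; u,v=np.meshgrid(np.arange(w),np.arange(h))
    K=np.array([[s["fx"],0,s["cx"]],[0,s["fy"],s["cy"]],[0,0,1.]])
    n=cv2.undistortPoints(np.stack([u,v],-1).reshape(-1,1,2).astype(float),K,np.array(s["dist_coeffs"])).reshape(h,w,2)
    z=s["range_z"]; P=np.dstack([n*z[...,None],z]); T=s["T"] if T is None else T
    P=P@T[:3,:3].T+T[:3,3]; P[z==0]=np.nan
    return P
E
python3 - <<'E'
from h import *
for n in("top","side"):
    s=dict(np.load(f"pics/{n}0.npz")); P=cloud(s); hsv=cv2.cvtColor(s["color"],cv2.COLOR_RGB2HSV)
    X,Y,Z=[P[...,i] for i in range(3)]
    print(n,"table z",np.nanmedian(Z[300:370,200:400]))
    def blobs(m,name,amin=60):
        k,l,st,c=cv2.connectedComponentsWithStats(m.astype(np.uint8))
        for i in range(1,k):
            if st[i,4]>amin:
                q=P[l==i]; r=cv2.minAreaRect((q[:,:2]*1000).astype(np.float32))
                print(name,st[i],"med",np.round(np.median(q,0),3),"rect mm",np.round(r[0],0),np.round(r[1],0),round(r[2],1))
    roi=(X>.15)&(X<.85)&(Y>-.3)&(Y<.35)
    wood=(hsv[...,0]<20)&(hsv[...,1]>90)
    blobs(roi&wood&(Z>.028)&(Z<.041),"bar")
    blobs(roi&(Z>.040)&(Z<.05)&wood,"carton")
    blobs(roi&(Z>.100)&(Z<.118)&(hsv[...,1]<60),"jar")
    blobs(roi&(Z>.118)&(Z<.132)&(hsv[...,1]<60),"tin")
    blobs(roi&(Z>.144)&(Z<.156)&(hsv[...,1]<60),"rim")
    blobs(roi&(Z>.17),"lid")
E
```

```text
top table z -0.0003838280336496691
bar [257 156  38  93 958] med [ 0.551 -0.002  0.035] rect mm [545.   0.] [ 25. 221.] 66.2
carton [ 287  238   47   57 1584] med [ 0.397 -0.076  0.045] rect mm [398. -76.] [109.  70.] 18.7
jar [203 133  41   6  89] med [0.68  0.105 0.11 ] rect mm [680. 105.] [ 3. 86.] 3.5
jar [108 153  27  30 641] med [0.615 0.324 0.109] rect mm [616. 323.] [62. 54.] 0.1
tin [178  78  36  34 943] med [0.767 0.162 0.124] rect mm [768. 162.] [75. 74.] 43.9
tin [203 131  41   5  75] med [0.68  0.104 0.125] rect mm [680. 104.] [ 2. 85.] 3.5
rim [ 197  123   64  159 1178] med [0.52  0.055 0.149] rect mm [535. 104.] [312. 125.] 3.4
lid [ 174  117   36  165 4190] med [0.526 0.159 0.219] rect mm [532. 160.] [300.  43.] 3.6
side table z 0.0009634221057643333
bar [303 172  31  11 121] med [0.754 0.126 0.035] rect mm [756. 133.] [26. 75.] 74.9
bar [ 172  205  114   32 1165] med [0.534 0.003 0.035] rect mm [524.  10.] [ 30. 261.] 66.3
bar [144 253  54  20 243] med [ 0.407 -0.11   0.034] rect mm [ 407. -109.] [106.   6.] 17.7
carton [304 169  31  11 100] med [0.754 0.127 0.045] rect mm [757. 132.] [26. 75.] 73.3
carton [ 136  229   61   40 1476] med [ 0.397 -0.081  0.045] rect mm [397. -77.] [109.  72.] 19.5
jar [164 143 125  14 431] med [0.525 0.16  0.113] rect mm [533. 160.] [ 42. 289.] 86.4
jar [159 172 143  20 934] med [0.532 0.043 0.109] rect mm [537.  44.] [309.   7.] 3.5
tin [308 132  31  18 435] med [0.765 0.161 0.125] rect mm [765. 163.] [79. 72.] 75.6
tin [163 140 130  19 493] med [0.539 0.159 0.123] rect mm [536. 149.] [ 75. 294.] 83.3
tin [158 166 145  20 756] med [0.532 0.044 0.125] rect mm [538.  44.] [309.   9.] 4.1
rim [ 157  134  146   41 1441] med [0.529 0.074 0.15 ] rect mm [534. 102.] [308. 125.] 3.9
lid [ 154   89  136   50 5379] med [0.526 0.157 0.212] rect mm [530. 159.] [298.  46.] 4.2
```

```bash
cat >> h.py <<'E'
from scipy.spatial.transform import Rotation as Ro
c0=np.array([535.2,101.5])/1000; a=np.radians(93.5)
ex=np.array([np.cos(a),np.sin(a),0]); ey=np.array([-np.sin(a),np.cos(a),0]); ez=np.array([0,0,1.])
def B(x,y,z): return np.r_[c0,0]+(x*ex+y*ey+z*ez)/1000      # bin mm -> world m
def inbin(p): d=np.asarray(p)-np.r_[c0,0]; return np.round(1000*np.array([d@ex,d@ey,d[2]]),1)
def ori(lean,yaw=0): # tool x to bin back, leaned back, fingertips leading
    R0=np.column_stack([ex,-ey,-ez]); return Ro.from_rotvec([0,0,np.radians(yaw)])*Ro.from_matrix(R0)*Ro.from_euler('y',lean,degrees=True)
def rel(o,p,R):
    Rc=Ro.from_euler('xyz',o["ee_rot"]); return np.round(np.r_[(Rc.inv()*R).as_rotvec(degrees=True),1000*Rc.inv().apply(p-o["tool_pos"])],1).tolist()
def show(o): print("t",round(float(o["time"]),2),"bin",inbin(o["tool_pos"]),"rpy",np.round(o["ee_rot"],3),"F",np.round(o["wrist_force"],1),"q",np.round(o["joint_positions"],2))
E
python3 - <<'E'
from h import *
from bench import robot
print([d for d in dir(robot) if d[0]!='_'])
o=robot.get_obs(); show(o)
R=Ro.from_euler('xyz',o["ee_rot"])
print("up",rel(o,o["tool_pos"]+[0,0,.13],R))
p=np.array([.611,-.11,.30]); print(inbin(p)); print("over",rel(o,p,ori(40)), "over, upright", rel(o,p,ori(0)))
E
```

```text
['IKError', 'close_job', 'get_obs', 'pinch_z', 'snapshot']
t 0.1 bin [430.2 309.9 204.4] rpy [-3.14 -0.    2.77] F [ 0.   0.7 -0.3] q [ 1.1   0.09  1.37  0.    1.68 -0.1 ]
up [0.0, 0.0, 0.0, 0.0, -0.3, -130.0]
[-215.7  -62.7  300. ]
over [-22.8, 35.6, 62.4, -609.2, -430.2, -94.9] over, upright [-0.1, 0.1, 65.2, -609.2, -430.2, -94.9]
```

Call:
arm_command(targets=[0,0,0,0,0,-50,1,0,0,0,0,0,-100,1,0,0,0,0,0,-126,1,0,0,65,-610,-430,-126,1,0,0,65,-610,-430,-126,1,0,0,65,-610,-430,-126,1,0,0,65,-610,-430,-126,1,0,0,65,-610,-430,-126,1,0,0,65,-610,-430,-126,1,0,0,65,-610,-430,-126,1,0,0,65,-610,-430,-126,1,0,0,65,-610,-430,-126,1,0,0,65,-610,-430,-126,1,0,0,65,-610,-430,-126,1,0,0,65,-610,-430,-126,1,0,0,65,-610,-430,-126,1,0,0,65,-610,-430,-126,1,0,0,65,-610,-430,-126,1,0,0,65,-610,-430,-126,1,0,0,65,-610,-430,-126,1])

```text
time: 2.1
tool_pos: [0.612, -0.1106, 0.3293]
ee_rot: [-3.138, -0.002, 1.634]
wrist_force: [1.0, 0.9, -0.5]
width: 0.0004
finger_force: 0.0
```

Run:
```python
from h import *
from bench import robot
o=robot.get_obs(); show(o)
p=np.array([.611,-.10,.10]); print(inbin(p)); print(rel(o,p,ori(40)))
p=np.array([.611,-.09,.017]); print(inbin(p)); print(rel(o,p,ori(40)))
```

```text
t 2.1 bin [-216.4  -63.7  329.3] rpy [-3.138e+00 -2.000e-03  1.634e+00] F [ 1.   0.9 -0.5] q [-0.27  0.27  0.92  0.    1.96 -0.33]
[-205.8  -63.4  100. ]
[-0.2, 39.9, 0.0, 10.3, 0.5, 229.4]
[-195.8  -64.    17. ]
[-0.2, 39.9, 0.0, 20.1, 1.4, 312.4]
```

Call:
arm_command(targets=[0,40,0,10,0,229,1,0,40,0,10,0,229,1,0,40,0,10,0,229,1,0,40,0,10,0,229,1,0,40,0,10,0,229,1,0,40,0,10,0,229,1,0,40,0,10,0,229,1])

```text
time: 2.8
tool_pos: [0.6113, -0.0987, 0.1035]
ee_rot: [3.141, -0.698, 1.637]
wrist_force: [0.3, -0.3, 0.1]
width: 0.0007
finger_force: 0.0
```

Run:
```python
from h import *
from bench import robot
o=robot.get_obs(); show(o)
s=robot.snapshot("side"); P=cloud(s); cv2.imwrite("pics/s1.png",s["color"][...,::-1])
p=np.array([.611,-.09,.017]); print(inbin(p)); print(rel(o,p,ori(40)))
```

```text
t 2.8 bin [-204.4  -63.7  103.5] rpy [ 3.141 -0.698  1.637] F [ 0.3 -0.3  0.1] q [-0.56  0.52  1.2   0.57  1.84 -0.59]
[-195.8  -64.    17. ]
[-0.2, 0.0, 0.2, -48.9, 0.3, 71.9]
```

Call:
arm_command(targets=[0,0,0,-25,0,36,1,0,0,0,-49,0,72,1,0,0,0,-49,0,72,1])

```text
time: 3.15
tool_pos: [0.6094, -0.0883, 0.015]
ee_rot: [-3.137, -0.698, 1.636]
wrist_force: [-0.3, 1.0, -0.4]
width: 0.0007
finger_force: 0.0
```

Run:
```python
from h import *
from bench import robot
o=robot.get_obs(); show(o)
for f in np.radians([-27.3,-22,-17,-12,-8,-6]):
    q=np.array([-38,120])+[-13*np.cos(f)+215*np.sin(f),-13*np.sin(f)-215*np.cos(f)]
    print(np.degrees(f),q,rel(o,B(q[0]-6,q[1],17),ori(40)))
s=robot.snapshot("side"); cv2.imwrite("pics/s1.png",cv2.resize(s["color"][130:290,130:340,::-1],None,fx=3,fy=3))
```

```text
t 3.15 bin [-194.   -62.5   15. ] rpy [-3.137 -0.698  1.636] F [-0.3  1.  -0.4] q [-0.55  0.59  1.28  0.56  1.7  -0.66]
-27.3 [-148.16167824  -65.09026081] [-0.4, -0.0, 0.2, 31.8, 2.9, 24.1]
-22.0 [-130.59380769  -74.47464302] [-0.4, -0.0, 0.2, 45.2, 12.4, 35.3]
-17.0 [-113.29187834  -81.80469037] [-0.4, -0.0, 0.2, 58.4, 19.8, 46.4]
-12.000000000000002 [-95.41693234 -87.59888218] [-0.4, -0.0, 0.2, 72.1, 25.8, 57.8]
-8.0 [-80.7957016  -91.09838447] [-0.4, -0.0, 0.2, 83.3, 29.4, 67.2]
-6.000000000000001 [-73.40240424 -92.46333748] [-0.4, -0.0, 0.2, 88.9, 30.8, 71.9]
```

View pics/s1.png

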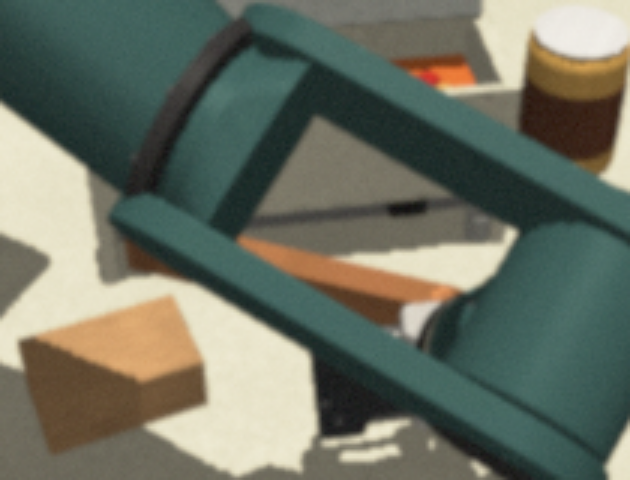

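The carton lies at about (110,370) in the crop, clear of the gripper. The fingertips at (340,380) are in front of the bar's outer face, near its free end (about (440,300)). Next I start the push along the arc.

Call:
arm_command(targets=[0,0,0,7.7,0,6.4,1,0,0,0,15.3,1,12.9,1,0,0,0,23,2,19.3,1,0,0,0,27.6,2,23.1,1,0,0,0,32.2,4,27,1,0,0,0,36,7,30.2,1,0,0,0,39.8,9,33.4,1,0,0,0,43.7,12,36.7,1])

```text
time: 4.0
tool_pos: [0.6193, -0.0335, 0.016]
ee_rot: [3.141, -0.698, 1.635]
wrist_force: [-1.5, -2.3, 1.9]
width: 0.0004
finger_force: 1.2
```

Run:
```python
from h import *
from bench import robot
o=robot.get_obs(); show(o)
s=robot.snapshot("top"); cv2.imwrite("pics/t1.png",cv2.resize(s["color"][90:310,150:350,::-1],None,fx=2.5,fy=2.5))
```

```text
t 4.0 bin [-139.9  -75.7   16. ] rpy [ 3.141 -0.698  1.635] F [-1.5 -2.3  1.9] q [-0.47  0.56  1.33  0.59  1.65 -0.61]
```

View pics/t1.png

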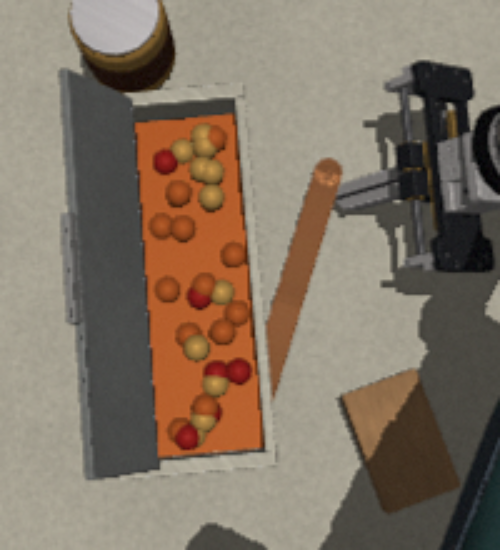

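The view shows the fingertips at (340,195) on the bar's outer face, near its free end at (327,170). The bar is turning in and the carton at (400,440) is untouched.

Call:
arm_command(targets=[0,0,0,4.6,2,3.9,1,0,0,0,9.2,5,7.7,1,0,0,0,13.8,7,11.6,1,0,0,0,18.4,9,15.4,1,0,0,0,23,11,19.3,1,0,0,0,27.6,13,23.1,1,0,0,0,32.2,14,27,1,0,0,0,36,15,30.2,1,0,0,0,39.8,16,33.4,1])

```text
time: 4.95
tool_pos: [0.6318, 0.02, 0.0157]
ee_rot: [3.141, -0.698, 1.635]
wrist_force: [1.4, -2.0, 0.3]
width: 0.0003
finger_force: 0.8
```

Run:
```python
from h import *
from bench import robot
show(robot.get_obs())
```

```text
t 4.95 bin [-87.2 -91.4  15.7] rpy [ 3.141 -0.698  1.635] F [ 1.4 -2.   0.3] q [-0.39  0.54  1.35  0.62  1.6  -0.55]
```

Call:
arm_command(targets=[0,0,0,2.3,0.5,1.9,1,0,0,0,4.6,1,3.9,1,0,0,0,6.9,1.5,5.8,1,0,0,0,9.2,2,7.7,1,0,0,0,11.5,2.3,9.6,1,0,0,0,13.8,2.6,11.6,1,0,0,0,15.3,2.8,12.9,1])

```text
time: 5.65
tool_pos: [0.6334, 0.0394, 0.0158]
ee_rot: [3.141, -0.697, 1.635]
wrist_force: [0.6, -3.5, 0.5]
width: 0.0008
finger_force: 2.1
```

Call:
arm_command(targets=[0,0,0,1.5,0.2,1.3,1,0,0,0,2.3,0.3,1.9,1])

```text
time: 5.85
tool_pos: [0.6334, 0.0429, 0.0158]
ee_rot: [3.141, -0.698, 1.635]
wrist_force: [1.8, -3.4, -0.7]
width: 0.0004
finger_force: 1.7
```

Run:
```python
from h import *
from bench import robot
show(robot.get_obs())
```

```text
t 5.85 bin [-64.5 -94.5  15.8] rpy [ 3.141 -0.698  1.635] F [ 1.8 -3.4 -0.7] q [-0.36  0.53  1.36  0.63  1.58 -0.53]
```

Call:
arm_command(targets=[0,0,0,0.8,0,0.6,1,0,0,0,1.5,0.1,1.3,1,0,0,0,2.3,0.2,1.9,1])

```text
time: 6.15
tool_pos: [0.6333, 0.0459, 0.0158]
ee_rot: [3.141, -0.699, 1.635]
wrist_force: [2.0, -2.6, -0.7]
width: 0.0006
finger_force: 1.2
```

Call:
arm_command(targets=[0,0,0,0.8,0,0.6,1,0,0,0,1.5,0,1.3,1])

```text
time: 6.35
tool_pos: [0.633, 0.048, 0.0158]
ee_rot: [-3.141, -0.699, 1.635]
wrist_force: [1.9, -2.5, 0.7]
width: 0.0003
finger_force: 1.0
```

Call:
arm_command(targets=[0,0,0,0.8,0,0.6,1,0,0,0,0.8,0,0.6,1])

```text
time: 6.55
tool_pos: [0.6327, 0.0491, 0.0158]
ee_rot: [-3.141, -0.699, 1.635]
wrist_force: [1.7, -0.8, 0.4]
width: 0.0005
finger_force: 0.6
```

Call:
arm_command(targets=[0,0,0,0.8,0,0.6,1,0,0,0,0.8,0,0.6,1])

```text
time: 6.75
tool_pos: [0.6327, 0.05, 0.0158]
ee_rot: [-3.141, -0.699, 1.635]
wrist_force: [0.9, -2.1, -0.8]
width: 0.0006
finger_force: 0.6
```

Call:
arm_command(targets=[0,0,0,0.8,0,0.6,1,0,0,0,0.8,0,0.6,1])

```text
time: 6.95
tool_pos: [0.6327, 0.0509, 0.0158]
ee_rot: [-3.141, -0.699, 1.635]
wrist_force: [0.7, -0.7, -0.5]
width: 0.0008
finger_force: 0.5
```

Call:
arm_command(targets=[0,0,0,0.8,0,0.6,1,0,0,0,0.8,0,0.6,1])

```text
time: 7.15
tool_pos: [0.6327, 0.0516, 0.0159]
ee_rot: [-3.141, -0.698, 1.635]
wrist_force: [0.7, -2.5, -0.2]
width: 0.0005
finger_force: 0.9
```

Call:
arm_command(targets=[0,0,0,0.8,0,0.6,1,0,0,0,0.8,0,0.6,1])

```text
time: 7.35
tool_pos: [0.6328, 0.0519, 0.0159]
ee_rot: [3.142, -0.697, 1.635]
wrist_force: [1.6, -4.9, -0.5]
width: 0.0007
finger_force: 2.1
```

Call:
arm_command(targets=[0,0,0,0.8,0,0.6,1,0,0,0,0.8,0,0.6,1])

```text
time: 7.55
tool_pos: [0.6329, 0.0521, 0.0159]
ee_rot: [3.141, -0.695, 1.635]
wrist_force: [-0.0, -5.6, -0.2]
width: 0.0002
finger_force: 3.3
```

Call:
arm_command(targets=[0,0,0,0.8,0,0.6,1,0,0,0,0.8,0,0.6,1])

```text
time: 7.75
tool_pos: [0.6329, 0.0523, 0.0158]
ee_rot: [3.141, -0.694, 1.634]
wrist_force: [-0.3, -8.3, 0.7]
width: 0.0006
finger_force: 4.3
```

Call:
arm_command(targets=[0,0,0,0.8,0,0.6,1,0,0,0,0.8,0,0.6,1])

```text
time: 7.95
tool_pos: [0.6329, 0.0524, 0.0158]
ee_rot: [3.141, -0.693, 1.634]
wrist_force: [-0.6, -11.2, 0.5]
width: 0.0005
finger_force: 5.4
```

Run:
```python
from h import *
from bench import robot
show(robot.get_obs())
```

```text
t 7.95 bin [-55.  -94.5  15.8] rpy [ 3.141 -0.693  1.634] F [ -0.6 -11.2   0.5] q [-0.34  0.53  1.37  0.63  1.56 -0.52]
```

Call:
arm_command(targets=[0,0,0,0,0,0,1,0,0,0,-2,0,-2,1,0,0,0,-12,0,-10,1,0,0,0,-40,0,-33,1,0,0,0,-75,0,-63,1,0,0,0,-75,0,-90,1,0,0,0,-75,0,-120,1,0,0,0,-75,0,-160,1])

```text
time: 8.75
tool_pos: [0.6418, -0.1038, 0.09]
ee_rot: [-3.137, -0.703, 1.634]
wrist_force: [0.4, -0.7, -0.7]
width: 0.0005
finger_force: 0.0
```

Run:
```python
from h import *
from bench import robot
o=robot.get_obs(); show(o)
T=np.eye(4); T[:3,:3]=Ro.from_euler('xyz',o["ee_rot"]).as_matrix(); T[:3,3]=o["tool_pos"]
w=robot.snapshot("wrist"); s=robot.snapshot("side")
np.savez("pics/w2.npz",Tw=T@w["T_tool_cam"],**w); np.savez("pics/s2.npz",**s)
cv2.imwrite("pics/w2.png",np.hstack([cv2.resize(w["color"],(400,300)),cv2.resize(s["color"][100:280,130:370],(400,300))])[...,::-1])
```

```text
t 8.75 bin [-211.4  -93.8   90. ] rpy [-3.137 -0.703  1.634] F [ 0.4 -0.7 -0.7] q [-0.54  0.6   1.11  0.58  1.84 -0.57]
```

View pics/w2.png

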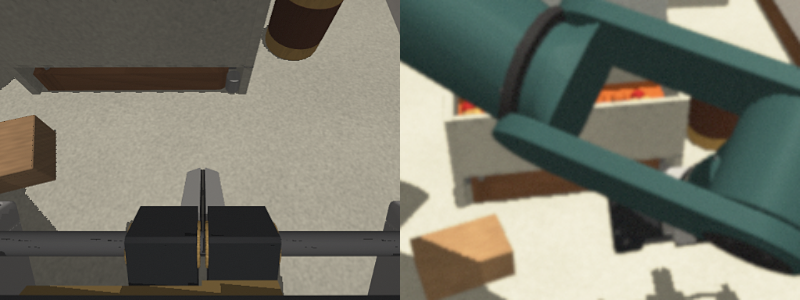

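The wrist view shows the bar lying across the recess from (35,78) to (228,78), with the roller at (233,78) standing in front of its end. I check the bar's face by depth and work out the lid moves.

Run:
```python
from h import *
from bench import robot
w=dict(np.load("pics/w2.npz")); P=cloud(w,w["Tw"]); hsv=cv2.cvtColor(w["color"],cv2.COLOR_RGB2HSV)
D=P-np.r_[c0,0]; b=np.dstack([D@ex,D@ey,D[...,2]])*1000
m=(b[...,0]>-70)&(b[...,0]<-20)&(abs(b[...,1])<135)&(b[...,2]>8)&(b[...,2]<32)&(hsv[...,0]<20)&(hsv[...,1]>80)
q=b[m]; print(len(q),"face fit x=a+b*y:",np.polyfit(q[:,1],q[:,0],1)[::-1],"y range",np.percentile(q[:,1],[0.5,99.5]))
h=(b[...,2]>60)&(b[...,2]<145)&(abs(b[...,1])<150)&(b[...,0]<-40)
print("hood face fit",np.polyfit(b[h][:,1],b[h][:,0],1)[::-1])
r=(b[...,2]<30)&(b[...,2]>15)&(b[...,1]<-118)&(b[...,1]>-143)&(b[...,0]>-75)&(b[...,0]<-30)&(hsv[...,1]<60); print("roller",np.sum(r),b[r].min(0),np.median(b[r],0))
o=robot.get_obs()
print("high",rel(o,B(-120,45,340),ori(0)),"behind",rel(o,B(135,45,340),ori(0)))
```

```text
3545 face fit x=a+b*y: [-4.97285527e+01 -7.95375068e-03] y range [-124.53872323  132.5363148 ]
hood face fit [-68.36999499   0.16347336]
roller 326 [ -58.66793705 -142.98827582   15.11770885] [ -52.45027811 -134.52657515   27.25720075]
high [0.4, -39.8, 0.2, 231.1, -140.0, -127.4] behind [0.4, -39.8, 0.2, 427.0, -139.7, 35.9]
```

The bar is home: its face is at x ≈ -50, parallel within 0.5°, and the roller is out. Now I go over the lid to the back.

Call:
arm_command(targets=[0,-40,0,231,-140,-127,1,0,-40,0,231,-140,-127,1,0,-40,0,231,-140,-127,1,0,-40,0,231,-140,-127,1,0,-40,0,231,-140,-127,1,0,-40,0,231,-140,-127,1,0,-40,0,231,-140,-127,1,0,-40,0,427,-140,36,1,0,-40,0,427,-140,36,1,0,-40,0,427,-140,36,1,0,-40,0,427,-140,36,1,0,-40,0,427,-140,36,1,0,-40,0,427,-140,36,1,0,-40,0,427,-140,36,1])

```text
time: 10.25
tool_pos: [0.4799, 0.2374, 0.3349]
ee_rot: [-3.137, 0.001, 1.639]
wrist_force: [0.4, -0.8, 0.4]
width: 0.0006
finger_force: 0.0
```

Run:
```python
from h import *
from bench import robot
o=robot.get_obs(); show(o)
print("down",rel(o,B(135,45,222),ori(0)),"push",rel(o,B(60,45,222),ori(0)))
s=dict(np.load("pics/top0.npz")); P=cloud(s); D=P-np.r_[c0,0]; b=np.dstack([D@ex,D@ey,D[...,2]])*1000
m=(b[...,2]>175)&(b[...,2]<260)&(abs(b[...,1])<140)&(abs(b[...,0])<130); q=b[m]
for z in(180,200,220,235,245): k=abs(q[:,2]-z)<4; print(z,np.percentile(q[k,0],[5,50,95]))
```

```text
t 10.25 bin [139.   46.9 334.9] rpy [-3.137e+00  1.000e-03  1.639e+00] F [ 0.4 -0.8  0.4] q [0.35 0.07 1.13 0.   1.94 0.29]
down [-0.3, 0.1, 0.4, -3.9, 2.4, 112.9] push [-0.3, 0.1, 0.4, -78.9, 1.9, 113.0]
180 [40.0958672  42.27579986 44.20327544]
200 [48.39286153 50.41281985 52.2915323 ]
220 [56.16515088 58.25439058 60.38079325]
235 [62.26907015 64.18333203 66.13656642]
245 [66.66557193 69.90864585 75.28592917]
```

Call:
arm_command(targets=[0,0,0,0,0,50,1,0,0,0,0,0,100,1,0,0,0,-4,0,113,1,0,0,0,-30,0,113,1,0,0,0,-50,0,113,1,0,0,0,-58,0,113,1,0,0,0,-62,0,113,1,0,0,0,-66,0,113,1,0,0,0,-70,0,113,1,0,0,0,-74,0,113,1,0,0,0,-78,0,113,1])

```text
time: 11.35
tool_pos: [0.4856, 0.1583, 0.2244]
ee_rot: [-3.142, -0.0, 1.636]
wrist_force: [-0.2, 0.2, 0.2]
width: 0.0004
finger_force: 0.1
```

Run:
```python
from h import *
from bench import robot
o=robot.get_obs(); show(o)
s=robot.snapshot("top"); cv2.imwrite("pics/t3.png",cv2.resize(s["color"][70:310,80:350,::-1],None,fx=2,fy=2))
P=cloud(s); D=P-np.r_[c0,0]; b=np.dstack([D@ex,D@ey,D[...,2]])*1000
m=(b[...,2]>175)&(b[...,2]<245)&(b[...,1]<-20)&(b[...,1]>-140)&(b[...,0]>-60)&(b[...,0]<90); q=b[m]; f=np.polyfit(q[:,2],q[:,0],1); print("lid angle",np.pi/2+np.arctan(f[0]),len(q))
```

```text
t 11.35 bin [ 59.7  46.  224.4] rpy [-3.142 -0.     1.636] F [-0.2  0.2  0.2] q [ 0.2  -0.    1.43  0.    1.72  0.14]
lid angle 1.6581878972469313 426
```

View pics/t3.png

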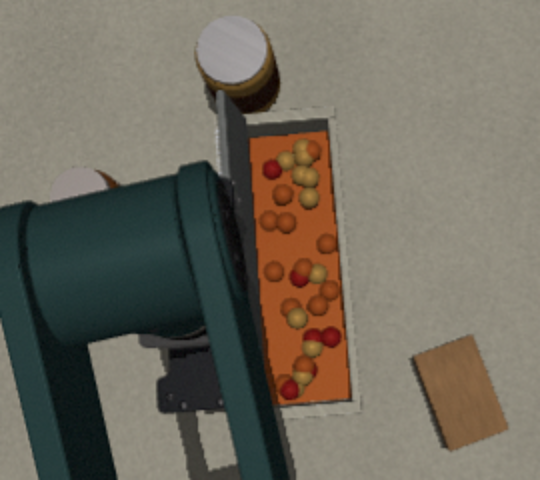

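The lid at (232,170) is nearly upright (about 1.66 rad), with the gripper behind it. I push on past upright, then back off.

Call:
arm_command(targets=[0,0,0,-4,0,0,1,0,0,0,-8,0,0,1,0,0,0,-12,0,0,1,0,0,0,-16,0,0,1,0,0,0,-20,0,0,1,0,0,0,-24,0,0,1,0,0,0,-27,0,0,1,0,0,0,5,0,0,1,0,0,0,45,0,-20,1,0,0,0,60,0,-65,1,0,0,0,60,0,-110,1,0,0,0,60,0,-110,1,0,0,0,60,0,-110,1,0,0,0,60,0,-110,1,0,0,0,60,0,-110,1,0,0,0,60,0,-110,1])

```text
time: 13.0
tool_pos: [0.4814, 0.2177, 0.3327]
ee_rot: [-3.139, 0.001, 1.635]
wrist_force: [-0.2, -0.0, 1.3]
width: 0.0003
finger_force: 0.0
```

Run:
```python
from h import *
from bench import robot
o=robot.get_obs(); show(o)
s=robot.snapshot("side"); t=robot.snapshot("top")
cv2.imwrite("pics/f.png",np.hstack([cv2.resize(s["color"][60:290,110:350],(400,383)),cv2.resize(t["color"][70:310,80:350],(400,356))[:, :] if 0 else cv2.resize(t["color"][70:310,80:350],(400,383))])[...,::-1])
P=cloud(s); D=P-np.r_[c0,0]; b=np.dstack([D@ex,D@ey,D[...,2]])*1000
m=(abs(b[...,1])<130)&(b[...,0]>-45)&(b[...,0]<20)&(b[...,2]>100)&(b[...,2]<300); print("lid top z",np.percentile(b[m][:,2],[5,50,95]))
```

```text
t 13.0 bin [119.3  46.6 332.7] rpy [-3.139e+00  1.000e-03  1.635e+00] F [-0.2 -0.   1.3] q [0.32 0.05 1.16 0.   1.94 0.25]
lid top z [157.0465111  158.56352346 160.06397841]
```

View pics/f.png

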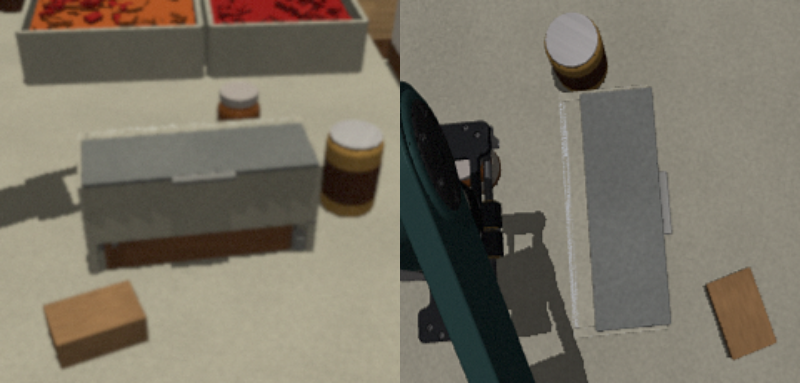

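The lid is shut: the panel at (200,155) is flat, with its top at 158 mm. The bar is home under the hood at (200,245), and the tin, jar and carton stand where they were. The robot is clear of everything.

```bash
python3 -c "
from bench import robot
print(robot.close_job())"
```

```text
the job is handed in; nothing more can be done
None
```

The job is done and handed in at about 13 s: the bar is home behind the catch (pressed on the stop with about 11 N), the lid dropped shut by its own weight, and the tin, jar and carton were left as they stood.

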